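# Load the inlay press

### The arm

A 7-joint arm with a two-finger parallel gripper is mounted at the origin on the work surface. World frame = base frame: x ahead of the robot, y to its left, z up, the work surface at z = 0. Lengths are in m, angles in rad, forces in N, time in s.
With the tool pointing down it reaches from about 0.4 to 0.85 m from the base axis. Payload 6.9 kg.
Tool frame: the origin (TCP) lies on the centre line of the jaws, within the pads' length; the fingertips stand 19 mm ahead of it and the grasp point (between the pads) is the TCP; z points along the fingers, y is the line along which they close (so a half turn about z gives the same grasp; the last joint's range is limited). The gripper opens to 85 mm and grips with 20 to 120 N. Pads are 22 mm wide; open, the fingers measure 114 mm over their backs; the gripper's body (76 mm by 85 mm) begins 54 mm behind the grasp point. The pads swing forward as they close: fully open they stand 13 mm farther back than shut.
Start: joints at [1.276, 0.507, -0.238, 1.5, 0.126, 1.149, -0.155], TCP at [0.243, -0.576, 0.25] pointing down, gripper open.
Joint ranges: [-3.08, 3.08], [-0.24, 2.05], [-1.43, 1.35], [0, 2.5], [-1.52, 4.66], [0.17, 1.96], [-2.89, 2.89]. Speed limits (rad/s): [2.39, 2.39, 3.14, 3.14, 3.14, 3.14, 3.14].

### API

Orientations are given as a unit quaternion [x, y, z, w].
In Python, from rig import r gives the robot as it stands. The module is installed in compiled form; this text tells all that it offers.
- The arm moves only by the tool carry_out, never from a script. Its argument "motion" is one flat list of numbers, 5 for each row, row after row: the shift along the tool's x, y, z in m, then the turn about the tool's z in rad, then the finger opening in m, from 0 to 0.0854. In form: [x, y, z, turn, gripper, x, y, z, turn, gripper, ...]. A call has 1 to 5 rows; each row shifts and turns the commanded pose from where the row before left it, along the tool's axes as they then stand; what a row does not reach is not made up. A row lasts 1/8 s, in which the tool goes at most 62.5 mm and 10.7 degrees, less where a joint would pass 70% of its speed; a pose out of reach is approached as far as the arm can. A call is refused whole if a number of a shift passes 0.0625 or a number of a turn 0.188, either way. A call with a gripper value outside its range is refused whole. The fingers move at their own pace and stop on an object; the grip force is fixed at half the most. Time passes only in rows, so rows that do not move let the fingers close. It gives the time, the measured TCP pose, the force, the opening and the grip force at its end, in the units of the state.
- r.get_state(): the state, without advancing time (a new reading comes with each control period).
- r.get_image(name): name is "scene" or "top" or "wrist"; returns a dict with "frame" (400x640x3 uint8, red, green, blue), "vfov" (degrees; the focal length in pixels is half the picture's height over the tangent of half this angle, whatever the lens; pixels are square), "cx", "cy" (the principal point, pixels), "origin" and "orientation" of the camera in the world. Camera axes: x right, y down, z forward; pixel columns grow to the right and rows downward; lengths in m; the calibration is good to about 2 mm. A picture is of the moment at which its call begins. There is no depth.
- r.hand_in(): hands the job in; it is judged then, once.
The state is a dict: "time_s": time; "q": joint angles; "dq": joint speeds; "tau": joint torques, N m; "eef_pos": TCP position; "ee_rot": TCP orientation; "contact_force": force on the tool from outside, world axes, zero at the start; "torque": the same for the moment, N m; "width": opening from 0.0 (shut) to 1.0 (fully open); "grip_force": force on a finger pad.
Only numpy, scipy, OpenCV 4.12 (cv2) and the standard library are available. Lean on these libraries where they do the work, as an engineer would, in place of code of your own. Each camera call takes 0.05 s, during which the arm holds its last target. There are 200 camera calls.

### The job

Fit the loose inlay discs into the pockets of the wooden panel and clamp them down: slacken the clamp's T-handle by at least half a turn - its thread is left-handed, so clockwise seen from above - then draw the plywood pressing bar out from under the foot and lay it flat on the bench clear of the panel. Slide each disc across the panel, without lifting it off, until it drops fully home in a pocket, one disc to a pocket. Then lay the bar back centred along the row of pockets with its middle under the foot, turn the handle anticlockwise until the foot holds it firmly, and leave the glue bottle, the mallet and the grey case alone.

Things in the scene. Friction and masses are not known exactly. Their poses are not given: they have to be found in the camera images.
- panel: fixed veneered panel lying on the bench, 270 mm (its x) by 330 mm (its y) by 18 mm thick, held by aluminium bench dogs 14 mm high; origin at the centre of its underside, z 0. Along its far side, at x = +60 mm, is a row of three round pockets at y = +98, 0 and -98 mm. The near part is bare
- panel_hole0 (a point): mouth centre of the left (+y) round pocket: 88 mm across, 8 mm deep, flat dark floor, rim with a 1 mm chamfer; the point is level with the panel's top face, z 18 mm; axes as the panel's
- panel_hole1 (a point): mouth centre of the middle pocket, like the left one. The clamp's arm overhangs it: a steel arm 30 mm wide, 72 to 88 mm above the bench, reaching from an upright (x +157 to +187 mm of the panel, beyond its far edge) over to the screw, whose axis is at x = +79, y = 0 mm of the panel; the arm's near end is at x = +63 mm
- panel_hole2 (a point): mouth centre of the right (-y) pocket, like the left one
- disc1: aluminium inlay disc, plain, 84 mm across, 9 mm thick, about 0.13 kg; origin at the centre of its underside. At the start it lies loose on the near part of the panel (origin z 18 mm); fully home in a pocket its origin is at z 10 mm and its face stands 1 mm proud of the panel. Too wide for most grippers: it is pushed or dragged. Absent (no pose) in some runs
- disc2: aluminium inlay disc, plain, 84 mm across, 9 mm thick, about 0.13 kg; origin at the centre of its underside. At the start it lies loose on the near part of the panel (origin z 18 mm); fully home in a pocket its origin is at z 10 mm and its face stands 1 mm proud of the panel. Too wide for most grippers: it is pushed or dragged. Absent (no pose) in some runs
- disc3: aluminium inlay disc, plain, 84 mm across, 9 mm thick, about 0.13 kg; origin at the centre of its underside. At the start it lies loose on the near part of the panel (origin z 18 mm); fully home in a pocket its origin is at z 10 mm and its face stands 1 mm proud of the panel. Too wide for most grippers: it is pushed or dragged. Absent (no pose) in some runs
- bar: loose plywood pressing bar, 60 mm (its x) by 300 mm (its y) by 24 mm thick, about 0.22 kg; origin at the centre of its underside. At the start it lies along the row of pockets with its middle pinched under the clamp's foot (z 18 mm); laid over seated discs it rests 1 mm higher. To leave the foot it must come about 30 mm towards the robot
- handle_grip (a point): centre of the black T-handle on top of the clamp screw: a bar 52 mm long (the point's x), 14 mm wide (y), 26 mm high, z about 111 mm above the bench when clamped; the point turns and rises with the handle and its z stays up
- handle (a joint): turn of the T-handle, rad: 0 as first clamped, growing as it is turned clockwise seen from above (left-hand thread: loosening); stops at -0.7 and 7.0. The screw and foot rise 1.9 mm per rad. Light friction, 0.07 N m; it stays where it is left
- foot: rubber-faced, sprung foot under the clamp screw (6 N per mm), 20 mm across; origin at the centre of its lower face, z 42 mm when clamped on the bar with about 12 N. It follows the bar for the first 2 mm of the screw's rise: it leaves it at about 1.05 rad and is 4 mm above it at 3.2 rad. Over seated discs the bar is 1 mm higher: with the handle back at 0 it presses with 18 N
- glue: bystander: white glue bottle with orange cap, 60 mm across, 170 mm tall, standing on the right of the bench; leave alone
- mallet: bystander: rubber mallet with a wooden handle, 260 mm long, lying on the right of the bench; leave alone
- case: bystander: grey plastic case, 150 by 100 by 50 mm, far right; leave alone
Not all that is in view belongs to the job. What is shaped like the disc2 but black or green is not meant.

How it is judged:
By the outcome, as a careful person would: the job done as asked, in the order asked, and still so for the second after the job is handed in, with the robot touching nothing.
Of disc1, disc2, disc3 only 2 to 3 are there at a start; the rules pass over those that are not, and their reading is None.
At some moment in a run one of disc1, disc2, disc3 may be knocked a few centimetres aside while the robot is not near it.
It also fails if it takes over 192 s, if anything falls off the work surface, if the arm or the gripper's body presses on something with over 40 N, if the wrist force passes 120 N, or if a joint passes its speed limit or range.

## Working session

There is one attempt and no reset: what is moved stays moved. The work goes in short steps, Python scripts to look and compute and a tool call to move; the robot and the scene stay as the last step left them, time stands still between calls to the robot, and variables do not carry over. Pictures are saved under pics/ and viewed, at most 14 in all, crops included, and the job is handed in when it is done.

Besides the shell and the picture viewer there is one more tool, called after "Emit:" by a JSON object that holds its "name" and its "arguments", one argument or row to a line. carry_out: Moves the arm, as the interface text tells. Its arguments: {"type":"object","properties":{"motion":{"type":"array"}},"required":["motion"]}

```bash
mkdir -p pics; cat > h.py <<'E'
from rig import r
import cv2, numpy as np
from scipy.spatial.transform import Rotation as R
def snap(n,f,crop=None,s=1):
    im=r.get_image(n); a=im['frame'][:,:,::-1]
    if crop: x0,y0,x1,y1=crop; a=a[y0:y1,x0:x1]
    cv2.imwrite('pics/'+f,cv2.resize(a,None,fx=s,fy=s,interpolation=cv2.INTER_CUBIC)); return im
def px2w(im,u,v,z):
    f=200/np.tan(np.radians(im['vfov'])/2)
    d=R.from_quat(im['orientation']).apply([(u-im['cx'])/f,(v-im['cy'])/f,1]); o=np.array(im['origin'])
    return o+d*(z-o[2])/d[2]
def w2px(im,p):
    f=200/np.tan(np.radians(im['vfov'])/2)
    c=R.from_quat(im['orientation']).inv().apply(np.array(p)-im['origin']); return c[:2]/c[2]*f+[im['cx'],im['cy']]
E
python3 - <<'E'
from h import *
for n in('scene','top'):
    im=snap(n,n+'0.png'); print(n,{k:im[k] for k in im if k!='frame'})
s=r.get_state(); print(s)
print(R.from_quat(s['ee_rot']).as_matrix().round(3))
E
```

```text
scene {'vfov': 52.20096527607858, 'cx': 318.07649003072885, 'cy': 202.43744369522557, 'origin': array([ 1.02680045, -0.4119085 ,  1.01949237]), 'orientation': array([ 0.77303813,  0.5746611 , -0.1563099 , -0.21850376])}
top {'vfov': 52.910742689995864, 'cx': 320.67180148930873, 'cy': 201.35976065717293, 'origin': array([ 0.44196103, -0.22073865,  1.24250564]), 'orientation': array([ 0.70743647, -0.70644885,  0.01709491, -0.01309269])}
{'time_s': 0.1, 'q': array([ 1.27648174,  0.50830193, -0.23754818,  1.50102395,  0.12569067,
        1.1488857 , -0.15480359]), 'dq': array([-1.28581746e-04, -2.49839528e-03, -2.42457551e-04, -1.66231954e-03,
       -2.86543755e-04, -9.72349875e-06,  2.89103016e-04]), 'tau': array([-5.11996812e-03, -6.21840048e+01, -2.19478436e+00, -2.50206864e+01,
        1.25068490e-02,  7.82683695e-03, -8.82606798e-06]), 'eef_pos': array([ 0.24306451, -0.57535294,  0.24949031]), 'ee_rot': array([ 9.80082893e-01,  1.98587154e-01, -1.64119697e-04, -7.98762771e-04]), 'contact_force': array([-0.85474484,  0.41937174, -0.44633051]), 'torque': array([-0.01676188, -0.01491196, -0.00209841]), 'grip_force': 0.0, 'width': 0.9963536380477895}
[[ 0.921  0.389 -0.001]
 [ 0.389 -0.921  0.002]
 [-0.    -0.002 -1.   ]]
```

View pics/scene0.png

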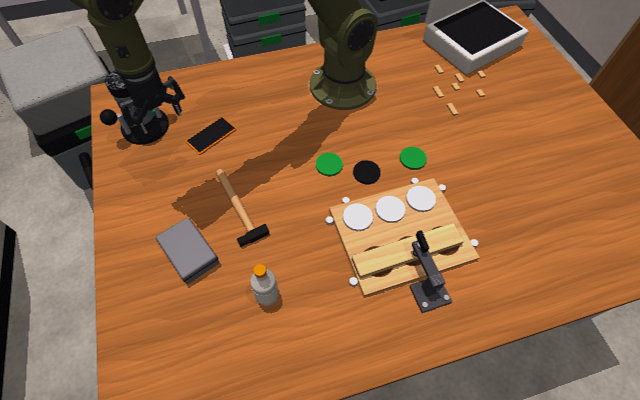

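View pics/top0.png

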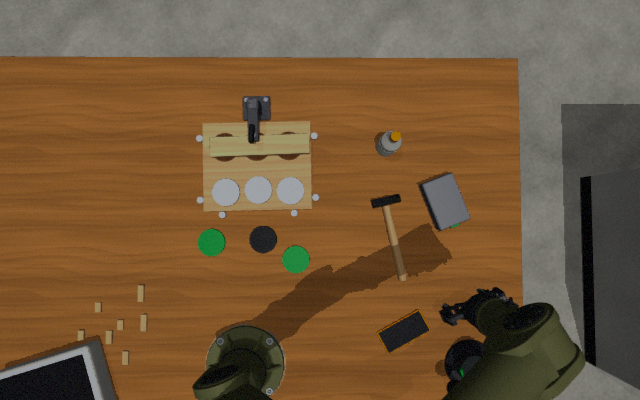

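The scene shows three silver discs in a row on the near part of the panel at top (226,192), (258,190), (290,190). The black disc (263,239) and the green ones (211,242) and (296,260) lie on the bench and are decoys. The bar is at top (258,146) and the T-handle at about (253,132). I'll confirm this in an enlarged crop.

```bash
python3 - <<'E'
from h import *
im=snap('top','top1.png',(185,85,335,225),5)
E
```

```text
(no output)
```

View pics/top1.png

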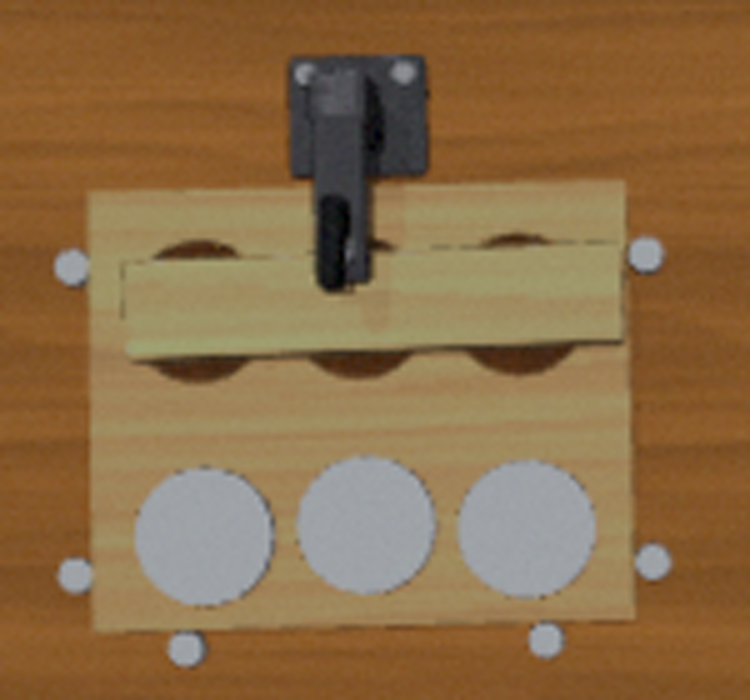

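The crop shows the panel corners at (88,192), (625,181), (634,618) and (93,631). The bar runs from (124,262) to (622,341), the handle lies along panel x at about (333,243), and the discs are at (204,536), (366,525) and (527,528).

```bash
python3 - <<'E'
from h import *
im=r.get_image('top')
g=lambda u,v,z: px2w(im,185+(u+.5)/5-.5,85+(v+.5)/5-.5,z)
c=np.array([g(*p,.018) for p in[(88,192),(625,181),(634,618),(93,631)]]); print(c.round(4))
ctr=c.mean(0); yv=(c[0]-c[1]+c[3]-c[2]); yaw=np.arctan2(-yv[0],yv[1]); xv=c[0]-c[3]+c[1]-c[2]; print('panel',ctr.round(4),yaw,np.arctan2(xv[1],xv[0]),np.linalg.norm(yv)/2,np.linalg.norm(xv)/2)
b=np.array([g(*p,.042) for p in[(124,262),(618,242),(622,341),(127,356)]]); yv=(b[0]-b[1]+b[3]-b[2]);print('bar',b.mean(0).round(4),np.arctan2(-yv[0],yv[1]),np.linalg.norm(yv)/2)
print('handle',g(334,197,.124),g(333,290,.124))
for p in[(204,536),(366,525),(527,528)]: print('disc',g(*p,.027).round(4))
Rm=R.from_euler('z',yaw)
for n,p in dict(h0=(.06,.098),h1=(.06,0),h2=(.06,-.098),screw=(.079,0)).items(): print(n,(ctr+Rm.apply([*p,0])).round(4))
E
```

```text
[[ 0.7345  0.1364  0.018 ]
 [ 0.7422 -0.1933  0.018 ]
 [ 0.4734 -0.1994  0.018 ]
 [ 0.465   0.1296  0.018 ]]
panel [ 0.6038 -0.0317  0.018 ] 0.024401426700269315 0.023972392368872237 0.32942652909137293 0.2692392215084869
bar [ 0.6636 -0.0425  0.042 ] 0.03799710921995832 0.2970881463954283
handle [ 0.70670774 -0.03239798  0.124     ] [ 0.65414375 -0.0322918   0.124     ]
disc [0.5224 0.0607 0.027 ]
disc [ 0.5292 -0.0372  0.027 ]
disc [ 0.5276 -0.1346  0.027 ]
h0 [0.6614 0.0678 0.018 ]
h1 [ 0.6638 -0.0302  0.018 ]
h2 [ 0.6661 -0.1282  0.018 ]
screw [ 0.6827 -0.0298  0.018 ]
```

Emit:
{"name": "carry_out", "arguments": {
  "motion": [0,0,0,0.1,0.085,0,0,0,0.15,0.085,0,0,0,0.15,0.085,0.02,-0.025,0,0,0.085,0.03,-0.038,0,0,0.085]
}}

```text
time_s: 0.82
eef_pos: [0.2926, -0.513, 0.2498]
ee_rot: [1.0, -0.002, -0.0, 0.0]
contact_force: [0.7, 0.1, 0.6]
width: 0.995
grip_force: 0.0
```

Emit:
{"name": "carry_out", "arguments": {
  "motion": [0.03,-0.038,0,0,0.085,0.03,-0.038,0,0,0.085,0.03,-0.038,0,0,0.085,0.03,-0.038,0,0,0.085,0.03,-0.038,0,0,0.085]
}}

```text
time_s: 1.45
eef_pos: [0.444, -0.3215, 0.2503]
ee_rot: [1.0, -0.0, -0.0, 0.0]
contact_force: [-0.1, 0.4, 0.8]
width: 0.998
grip_force: 0.0
```

Emit:
{"name": "carry_out", "arguments": {
  "motion": [0.03,-0.038,0,0,0.085,0.03,-0.038,0,0,0.085,0.03,-0.038,0,0,0.085,0.03,-0.038,0,0,0.085,0.03,-0.038,0,0,0.085]
}}

```text
time_s: 2.08
eef_pos: [0.5941, -0.1316, 0.2502]
ee_rot: [1.0, -0.0, -0.0, 0.0]
contact_force: [0.7, -1.1, 0.4]
width: 0.997
grip_force: 0.0
```

Emit:
{"name": "carry_out", "arguments": {
  "motion": [0.03,-0.038,0,0,0.085,0.03,-0.038,0,0,0.085,0.01,-0.015,0,0,0.085,0,0,0,0,0.085]
}}

```text
time_s: 2.58
eef_pos: [0.6634, -0.0406, 0.2497]
ee_rot: [1.0, 0.001, -0.0, -0.0]
contact_force: [0.3, -0.1, 0.0]
width: 0.995
grip_force: 0.0
```

```bash
cat >> h.py <<'E'
def st():
    s=r.get_state(); m=R.from_quat(s['ee_rot']).as_matrix()
    print('t',round(s['time_s'],2),'p',s['eef_pos'].round(4),'yaw',np.arctan2(m[1,0],m[0,0]).round(4),'tilt',m[:2,2].round(3),'q',s['q'].round(2),'F',s['contact_force'].round(1),'w',round(s['width']*.0854,4),'g',round(s['grip_force'],1)); return s,m
def sh(x,y,z):
    "tool-axis shift to world TCP goal"
    s,m=st(); print('shift',(m.T@(np.array([x,y,z])-s['eef_pos'])).round(4))
E
python3 - <<'E'
from h import *
sh(.6805,-.032,.18)
im=snap('wrist','w0.png')
E
```

```text
t 2.58 p [ 0.6634 -0.0406  0.2497] yaw 0.002 tilt [-0.001  0.   ] q [ 0.16  0.57 -0.24  1.38  0.14  1.2  -1.66] F [ 0.3 -0.1  0. ] w 0.085 g 0.0
shift [ 0.0172 -0.0085  0.0697]
```

View pics/w0.png

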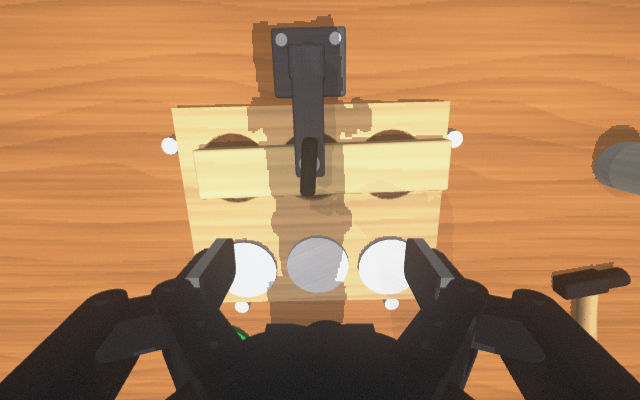

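The wrist view shows the T-handle running from about (310,140) to (307,194) on the clamp arm, with the bar below it. Joint 7 needs the opposite grasp to have room for the turn, so I'll turn half a turn anticlockwise first.

```bash
python3 - <<'E'
from h import *
im=r.get_image('wrist')
print(px2w(im,310,139,.124),px2w(im,308,194,.124))
print(px2w(im,308,168,.124))
E
```

```text
[ 0.70865765 -0.03478282  0.124     ] [ 0.6596674  -0.03254934  0.124     ]
[ 0.68347898 -0.03280447  0.124     ]
```

Emit:
{"name": "carry_out", "arguments": {
  "motion": [0,0,0,-0.18,0.085,0,0,0,-0.18,0.085,0,0,0,-0.18,0.085,0,0,0,-0.18,0.085,0,0,0,-0.18,0.085]
}}

```text
time_s: 3.3
eef_pos: [0.6625, -0.0447, 0.2506]
ee_rot: [0.9, 0.436, -0.0, 0.001]
contact_force: [-0.4, 0.1, -0.5]
width: 0.993
grip_force: 0.0
```

Emit:
{"name": "carry_out", "arguments": {
  "motion": [0,0,0,-0.18,0.085,0,0,0,-0.18,0.085,0,0,0,-0.18,0.085,0,0,0,-0.18,0.085,0,0,0,-0.18,0.085]
}}

```text
time_s: 3.92
eef_pos: [0.6626, -0.0447, 0.2505]
ee_rot: [0.621, 0.784, -0.001, 0.001]
contact_force: [0.5, 0.0, 0.1]
width: 0.995
grip_force: 0.0
```

Emit:
{"name": "carry_out", "arguments": {
  "motion": [0,0,0,-0.18,0.085,0,0,0,-0.18,0.085,0,0,0,-0.18,0.085,0,0,0,-0.18,0.085,0,0,0,-0.18,0.085]
}}

```text
time_s: 4.55
eef_pos: [0.6626, -0.0447, 0.2504]
ee_rot: [0.218, 0.976, -0.001, 0.0]
contact_force: [-0.4, 0.0, 0.2]
width: 0.994
grip_force: 0.0
```

Emit:
{"name": "carry_out", "arguments": {
  "motion": [0,0,0,-0.18,0.085,0,0,0,-0.18,0.085,0,0,0,-0.08,0.085,0,0,0,0,0.085]
}}

```text
time_s: 5.05
eef_pos: [0.6628, -0.0443, 0.2501]
ee_rot: [0.003, 1.0, -0.001, -0.0]
contact_force: [0.5, -0.3, 0.2]
width: 0.992
grip_force: 0.0
```

```bash
python3 - <<'E'
from h import *
sh(.6805,-.031,.115)
E
```

```text
t 5.05 p [ 0.6628 -0.0443  0.2501] yaw 3.1365 tilt [-0.    -0.002] q [ 0.55  0.73 -1.04  1.38  0.63  1.38  1.07] F [ 0.5 -0.3  0.2] w 0.0847 g 0.0
shift [-0.0177  0.0136  0.1351]
```

Emit:
{"name": "carry_out", "arguments": {
  "motion": [-0.019,0.0125,0.03,0,0.085,0,0,0.03,0,0.085,0,0,0.02,0,0.085,0,0,0,0,0.04,0,0,0,0,0.04]
}}

```text
time_s: 5.68
eef_pos: [0.6828, -0.0295, 0.1715]
ee_rot: [0.001, 1.0, 0.0, 0.001]
contact_force: [-0.4, 0.3, -0.1]
width: 0.6
grip_force: 0.0
```

```bash
python3 - <<'E'
from h import *
sh(.682,-.032,.115)
im=snap('wrist','w1.png')
print(w2px(im,[.682,-.032,.124]))
E
```

```text
t 5.67 p [ 0.6828 -0.0295  0.1715] yaw 3.1388 tilt [0.001 0.   ] q [ 0.5   0.82 -1.    1.43  0.7   1.26  1.01] F [-0.4  0.3 -0.1] w 0.0512 g 0.0
shift [ 0.0008 -0.0025  0.0565]
[315.62322471 221.51444456]
```

View pics/w1.png

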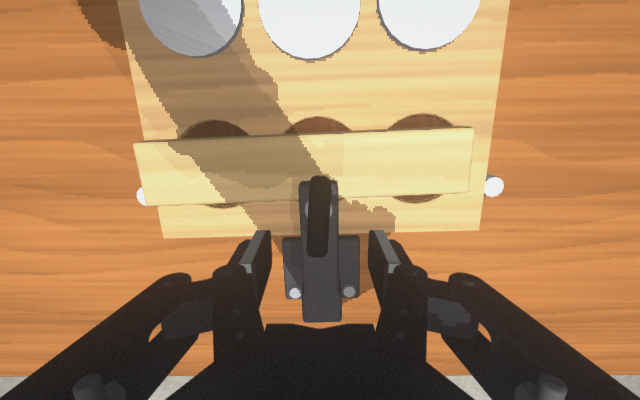

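The handle's top face runs from (321,177) to (317,256), so its centre is at about (0.683, -0.030) with yaw about -0.05. I'll descend and grip.

Emit:
{"name": "carry_out", "arguments": {
  "motion": [0,0,0.02,0.045,0.04,0,0,0.02,0,0.04,0,0,0.015,0,0.04,0,0,0,0,0.04,0,0,0,0,0.0]
}}

```text
time_s: 6.35
eef_pos: [0.6827, -0.0291, 0.1158]
ee_rot: [0.023, 1.0, 0.0, 0.0]
contact_force: [-0.0, -0.5, 0.5]
width: 0.268
grip_force: 0.0
```

Emit:
{"name": "carry_out", "arguments": {
  "motion": [0,0,0,0,0,0,0,0,0,0,0,0,0,0,0,0,0,0,0,0,0,0,0,0,0]
}}

```text
time_s: 6.98
eef_pos: [0.6827, -0.0302, 0.1161]
ee_rot: [0.024, 1.0, -0.001, 0.0]
contact_force: [-1.4, -4.7, 5.8]
width: 0.166
grip_force: 59.1
```

```bash
python3 - <<'E'
from h import *
st()
E
```

```text
t 6.97 p [ 0.6827 -0.0302  0.1161] yaw 3.0939 tilt [ 0.001 -0.001] q [ 0.49  0.87 -0.95  1.49  0.74  1.17  0.93] F [-1.4 -4.7  5.8] w 0.0142 g 59.1
```

Emit:
{"name": "carry_out", "arguments": {
  "motion": [0,0,-0.0003,0.17,0,0,0,-0.0003,0.17,0,0,0,-0.0003,0.17,0,0,0,-0.0003,0.17,0,0,0,-0.0003,0.17,0]
}}

```text
time_s: 7.6
eef_pos: [0.6827, -0.0302, 0.1177]
ee_rot: [0.436, 0.9, -0.0, 0.001]
contact_force: [-2.5, -4.7, 6.0]
width: 0.171
grip_force: 59.0
```

```bash
python3 - <<'E'
from h import *
st()
E
```

```text
t 7.6 p [ 0.6827 -0.0302  0.1177] yaw 2.2386 tilt [ 0.001 -0.001] q [ 0.4   0.8  -0.75  1.49  0.59  1.08  0.19] F [-2.5 -4.7  6. ] w 0.0146 g 59.0
```

Emit:
{"name": "carry_out", "arguments": {
  "motion": [0,0,-0.0003,0.17,0,0,0,-0.0003,0.17,0,0,0,-0.0003,0.17,0,0,0,-0.0003,0.17,0,0,0,-0.0003,0.17,0]
}}

```text
time_s: 8.22
eef_pos: [0.6827, -0.0303, 0.1192]
ee_rot: [0.768, 0.64, 0.0, 0.001]
contact_force: [-2.6, -5.1, 6.3]
width: 0.169
grip_force: 59.1
```

Emit:
{"name": "carry_out", "arguments": {
  "motion": [0,0,-0.0003,0.17,0,0,0,-0.0003,0.17,0,0,0,-0.0003,0.17,0,0,0,-0.0003,0.17,0,0,0,-0.0003,0.17,0]
}}

```text
time_s: 8.85
eef_pos: [0.6827, -0.0303, 0.1208]
ee_rot: [0.964, 0.266, 0.0, 0.001]
contact_force: [-2.0, -4.6, 6.7]
width: 0.169
grip_force: 59.3
```

Emit:
{"name": "carry_out", "arguments": {
  "motion": [0,0,-0.0003,0.17,0,0,0,-0.0003,0.17,0,0,0,-0.0003,0.17,0,0,0,-0.0003,0.17,0,0,0,-0.0003,0.17,0]
}}

```text
time_s: 9.48
eef_pos: [0.6827, -0.0303, 0.1224]
ee_rot: [0.988, -0.155, 0.001, 0.0]
contact_force: [-2.6, -4.0, 6.4]
width: 0.168
grip_force: 59.4
```

```bash
python3 - <<'E'
from h import *
st()
E
```

```text
t 9.47 p [ 0.6827 -0.0303  0.1224] yaw -0.311 tilt [ 0.001 -0.001] q [ 0.04  0.7  -0.07  1.49  0.05  0.95 -1.92] F [-2.6 -4.   6.4] w 0.0144 g 59.4
```

Emit:
{"name": "carry_out", "arguments": {
  "motion": [0,0,0,0,0.04,0,0,0,0,0.04,0,0,0,0,0.04,0,0,-0.03,0,0.04,0,0,-0.03,0,0.04]
}}

```text
time_s: 10.1
eef_pos: [0.6822, -0.029, 0.1814]
ee_rot: [0.988, -0.151, -0.001, -0.0]
contact_force: [0.2, 0.3, -0.9]
width: 0.469
grip_force: 0.0
```

Emit:
{"name": "carry_out", "arguments": {
  "motion": [0,0,-0.02,-0.17,0.085,0,0,0,-0.175,0.085,0,0,0,-0.175,0.085,0,0,0,-0.175,0.085,0,0,0,-0.175,0.085]
}}

```text
time_s: 10.72
eef_pos: [0.6824, -0.0291, 0.2011]
ee_rot: [0.959, 0.282, 0.0, -0.0]
contact_force: [-0.6, -0.5, 0.1]
width: 0.994
grip_force: 0.0
```

Emit:
{"name": "carry_out", "arguments": {
  "motion": [0,0,0,-0.175,0.085,0,0,0,-0.175,0.085,0,0,0,-0.175,0.085,0,0,0,-0.175,0.085,0,0,0,-0.175,0.085]
}}

```text
time_s: 11.35
eef_pos: [0.6824, -0.0292, 0.2012]
ee_rot: [0.75, 0.662, 0.0, -0.0]
contact_force: [-0.3, 0.2, -0.4]
width: 0.993
grip_force: 0.0
```

Emit:
{"name": "carry_out", "arguments": {
  "motion": [0,0,0,-0.175,0.085,0.03,0,0,0,0.085,0.04,0,0,0,0.085,0,0,0,0,0.085]
}}

```text
time_s: 11.85
eef_pos: [0.6787, 0.046, 0.2016]
ee_rot: [0.689, 0.725, 0.001, -0.001]
contact_force: [-0.0, -0.1, 0.3]
width: 0.996
grip_force: 0.0
```

```bash
python3 - <<'E'
from h import *
sh(.6604,.0425,.06)
im=snap('wrist','w2.png')
E
```

```text
t 11.85 p [0.6787 0.046  0.2016] yaw 1.622 tilt [0.    0.004] q [ 0.21  0.67 -0.58  1.4   0.38  1.17 -0.36] F [-0.  -0.1  0.3] w 0.085 g 0.0
shift [-0.0031 -0.0185  0.1416]
```

View pics/w2.png

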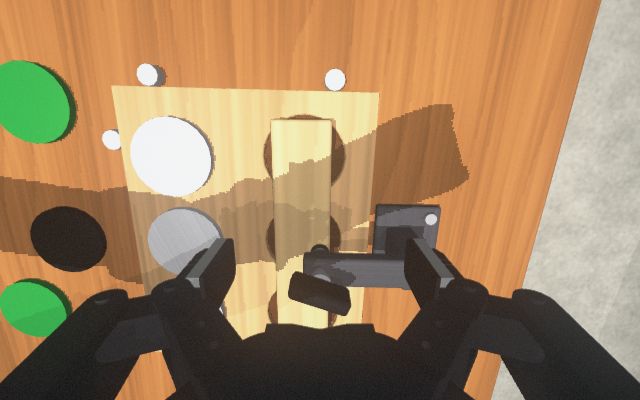

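The wrist view shows the bar between u=272 and 331, with its left end at v≈120. The handle has turned and the foot looks clear of the bar. I'll check the bar pose.

```bash
python3 - <<'E'
from h import *
im=r.get_image('wrist')
for p in[(272,121),(331,121),(275,235),(331,235)]: print(px2w(im,*p,.042).round(4))
E
```

```text
[0.6316 0.0999 0.042 ]
[0.6878 0.1027 0.042 ]
[ 0.6352 -0.0181  0.042 ]
[ 0.6949 -0.0153  0.042 ]
```

Emit:
{"name": "carry_out", "arguments": {
  "motion": [-0.003,-0.0175,0.04,0.01,0.085,0,0,0.05,0,0.085,0,0,0.04,0,0.085,0,0,0.02,0,0.085,0,0,0.0135,0,0.085]
}}

```text
time_s: 12.58
eef_pos: [0.6623, 0.0361, 0.0373]
ee_rot: [0.695, 0.719, -0.0, 0.0]
contact_force: [-0.7, -0.0, -0.3]
width: 0.992
grip_force: 0.0
```

Emit:
{"name": "carry_out", "arguments": {
  "motion": [0,0,0,0,0.085,0,0,0,0,0.05,0,0,0,0,0.05,0,0,0,0,0.04,0,0,0,0,0.04]
}}

```text
time_s: 13.2
eef_pos: [0.6629, 0.0371, 0.0396]
ee_rot: [0.695, 0.719, 0.001, 0.001]
contact_force: [-2.1, -0.1, 6.2]
width: 0.687
grip_force: 65.6
```

```bash
python3 - <<'E'
from h import *
sh(.61,.0425,.038)
E
```

```text
t 13.2 p [0.6629 0.0371 0.0396] yaw 1.6047 tilt [0.003 0.   ] q [ 0.19  0.81 -0.5   1.62  0.49  0.84 -0.48] F [-2.1 -0.1  6.2] w 0.0587 g 65.6
shift [ 0.0072 -0.0527  0.0014]
```

Emit:
{"name": "carry_out", "arguments": {
  "motion": [0,0,-0.0015,0,0.04,0,-0.015,0,0,0.04,0,-0.015,0,0,0.04,0,-0.012,0,0,0.04,0,-0.01,0,0,0.04]
}}

```text
time_s: 13.82
eef_pos: [0.6099, 0.0351, 0.0396]
ee_rot: [0.695, 0.719, 0.0, 0.0]
contact_force: [2.1, -0.5, 0.2]
width: 0.689
grip_force: 64.9
```

```bash
python3 - <<'E'
from h import *
st(); snap('scene','s1.png',(300,150,500,310),4)
E
```

```text
t 13.82 p [0.6099 0.0351 0.0396] yaw 1.6049 tilt [0.001 0.   ] q [ 0.2   0.75 -0.49  1.77  0.5   0.75 -0.52] F [ 2.1 -0.5  0.2] w 0.0589 g 64.9
```

View pics/s1.png

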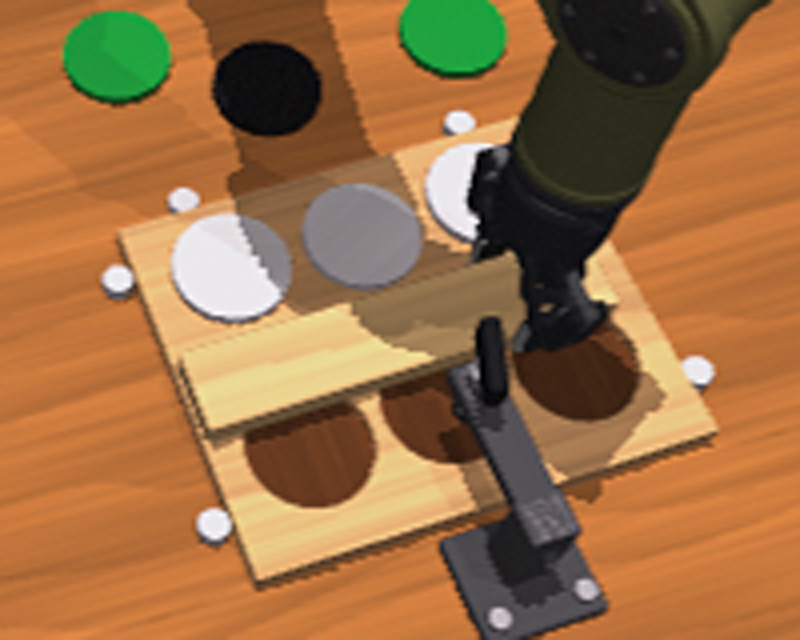

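The bar has come out from under the foot and the discs are undisturbed. Next I lift it and carry it left onto the bench.

Emit:
{"name": "carry_out", "arguments": {
  "motion": [0,0,-0.03,0,0.04,0,0,-0.035,0,0.04,0.02,-0.002,0,0,0.04,0.04,-0.005,0,0,0.04,0.04,-0.005,0,0,0.04]
}}

```text
time_s: 14.5
eef_pos: [0.5935, 0.1362, 0.1032]
ee_rot: [0.695, 0.719, -0.001, -0.001]
contact_force: [-0.3, 0.7, -2.3]
width: 0.685
grip_force: 65.3
```

Emit:
{"name": "carry_out", "arguments": {
  "motion": [0.045,-0.005,0,0,0.04,0.045,-0.005,0,0,0.04,0.045,-0.005,0,0,0.04,0.045,-0.005,0,0,0.04,0.045,-0.005,0,0,0.04]
}}

```text
time_s: 15.12
eef_pos: [0.5603, 0.3607, 0.1028]
ee_rot: [0.695, 0.719, -0.001, -0.0]
contact_force: [0.1, 0.2, -3.0]
width: 0.685
grip_force: 65.3
```

Emit:
{"name": "carry_out", "arguments": {
  "motion": [0.04,-0.005,0,0,0.04,0.025,-0.003,0,0,0.04,0,0,0.03,0,0.04,0,0,0.03,0,0.04,0,0,0,0,0.04]
}}

```text
time_s: 15.75
eef_pos: [0.5491, 0.4223, 0.0404]
ee_rot: [0.695, 0.719, -0.004, -0.001]
contact_force: [0.3, 0.3, -2.1]
width: 0.687
grip_force: 65.5
```

```bash
python3 - <<'E'
from h import *
sh(.55,.425,.024)
E
```

```text
t 15.75 p [0.5491 0.4223 0.0404] yaw 1.606 tilt [-0.006 -0.004] q [-0.43  0.85 -0.48  1.52  0.45  0.9  -1.03] F [ 0.3  0.3 -2.1] w 0.0587 g 65.5
shift [0.0027 0.0011 0.0164]
```

Emit:
{"name": "carry_out", "arguments": {
  "motion": [0,0,0.01,0,0.04,0,0,0.005,0,0.04,0,0,0.002,0,0.04,0,0,0,0,0.04]
}}

```text
time_s: 16.25
eef_pos: [0.5519, 0.4234, 0.0277]
ee_rot: [0.695, 0.719, 0.0, 0.0]
contact_force: [0.8, 0.2, -2.6]
width: 0.684
grip_force: 65.6
```

```bash
python3 - <<'E'
from h import *
st()
E
```

```text
t 16.25 p [0.5519 0.4234 0.0277] yaw 1.6046 tilt [0. 0.] q [-0.44  0.86 -0.47  1.52  0.46  0.87 -1.04] F [ 0.8  0.2 -2.6] w 0.0584 g 65.6
```

Emit:
{"name": "carry_out", "arguments": {
  "motion": [0,0,0.003,0,0.04,0,0,0.002,0,0.04,0,0,0,0,0.04,0,0,0,0,0.04]
}}

```text
time_s: 16.75
eef_pos: [0.5518, 0.4232, 0.0223]
ee_rot: [0.695, 0.719, -0.0, 0.0]
contact_force: [-0.6, 0.3, -2.3]
width: 0.685
grip_force: 65.6
```

Emit:
{"name": "carry_out", "arguments": {
  "motion": [0,0,0.0015,0,0.04,0,0,0,0,0.04,0,0,0,0,0.04]
}}

```text
time_s: 17.12
eef_pos: [0.5519, 0.4234, 0.0216]
ee_rot: [0.695, 0.719, 0.0, 0.0]
contact_force: [-1.9, -2.8, 5.8]
width: 0.686
grip_force: 66.6
```

Emit:
{"name": "carry_out", "arguments": {
  "motion": [0,0,0,0,0.085,0,0,0,0,0.085,0,0,-0.03,0,0.085,0,0,-0.04,0,0.085,0,0,-0.05,0,0.085]
}}

```text
time_s: 17.75
eef_pos: [0.5514, 0.4229, 0.1409]
ee_rot: [0.695, 0.719, -0.001, -0.0]
contact_force: [0.9, 0.3, -0.6]
width: 0.999
grip_force: 0.0
```

Emit:
{"name": "carry_out", "arguments": {
  "motion": [0,0,0,-0.176,0.04,0,0,0,-0.176,0.04,0,0,0,-0.176,0.04,0,0,0,-0.176,0.04,0,0,0,-0.176,0.04]
}}

```text
time_s: 18.38
eef_pos: [0.5518, 0.4233, 0.1406]
ee_rot: [0.32, 0.947, 0.0, -0.0]
contact_force: [-0.8, 0.2, 0.0]
width: 0.468
grip_force: 0.0
```

Emit:
{"name": "carry_out", "arguments": {
  "motion": [0,0,0,-0.176,0.04,0,0,0,-0.176,0.04,0,0,0,-0.176,0.04,0,0,0,-0.176,0.04,0,0,0,0,0.04]
}}

```text
time_s: 19.0
eef_pos: [0.5519, 0.4231, 0.1403]
ee_rot: [-0.023, 1.0, 0.0, -0.0]
contact_force: [0.0, 0.1, 0.1]
width: 0.469
grip_force: 0.0
```

```bash
cat >> h.py <<'E'
def discs(im,z=.027):
    hsv=cv2.cvtColor(im['frame'],cv2.COLOR_RGB2HSV); m=((hsv[...,1]<60)&(hsv[...,2]>95)).astype('uint8')
    m=cv2.morphologyEx(m,cv2.MORPH_OPEN,np.ones((5,5)))
    n,l,s,c=cv2.connectedComponentsWithStats(m); out=[]
    for i in range(1,n):
        w=px2w(im,*c[i],z)
        if s[i,4]>150 and .45<w[0]<.78 and -.22<w[1]<.17: out.append((c[i].round(1),s[i,4],w.round(4)))
    return out
E
python3 - <<'E'
from h import *
sh(.45,.0600,.15)
im=r.get_image('top')
for d in discs(im): print(*d)
E
```

```text
t 19.0 p [0.5519 0.4231 0.1403] yaw -3.0958 tilt [-0.001  0.   ] q [-0.23  0.85 -0.92  1.43  0.69  1.21  0.38] F [0.  0.1 0.1] w 0.0401 g 0.0
shift [ 0.1184 -0.3581 -0.0097]
[257.8 189.5] 621 [ 0.5295 -0.0371  0.027 ]
[289.9 190.2] 607 [ 0.5275 -0.1342  0.027 ]
[225.5 191.8] 611 [0.5223 0.0604 0.027 ]
```

Emit:
{"name": "carry_out", "arguments": {
  "motion": [0.0148,-0.045,0,0,0.04,0.0148,-0.045,0,0,0.04,0.0148,-0.045,0,0,0.04,0.0148,-0.045,0,0,0.04,0.0148,-0.045,0,0,0.04]
}}

```text
time_s: 19.68
eef_pos: [0.4881, 0.1936, 0.1409]
ee_rot: [-0.021, 1.0, -0.0, 0.0]
contact_force: [0.2, -0.3, 0.8]
width: 0.467
grip_force: 0.0
```

Emit:
{"name": "carry_out", "arguments": {
  "motion": [0.0148,-0.045,0,0,0.04,0.0148,-0.045,0,0,0.04,0.0148,-0.045,0,0,0.04,0,0,0.05,0,0.04,0,0,0,0,0.04]
}}

```text
time_s: 20.3
eef_pos: [0.449, 0.0568, 0.0893]
ee_rot: [-0.021, 1.0, -0.0, -0.002]
contact_force: [-0.7, 0.7, 0.8]
width: 0.468
grip_force: 0.0
```

```bash
python3 - <<'E'
from h import *
sh(.4535,.057,.039)
im=snap('wrist','w3.png')
E
```

```text
t 20.3 p [0.449  0.0568 0.0893] yaw -3.0989 tilt [-0.004 -0.001] q [ 0.46  0.63 -0.98  2.14  0.77  0.78  0.59] F [-0.7  0.7  0.8] w 0.04 g 0.0
shift [-0.0048  0.0001  0.0503]
```

View pics/w3.png

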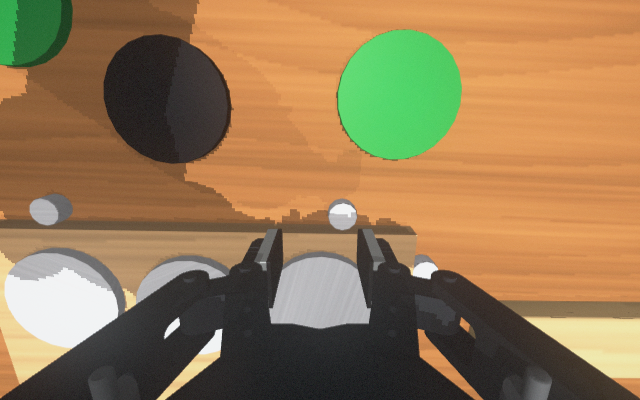

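Disc 1 sits centred between the fingers, with its edge at about (320,255). I'll descend behind it and push.

Emit:
{"name": "carry_out", "arguments": {
  "motion": [-0.001,0,0.03,0,0.04,0,0,0.015,0,0.04,0,0,0.005,0,0.04,0,0,0,0,0.04]
}}

```text
time_s: 20.85
eef_pos: [0.4521, 0.0593, 0.0417]
ee_rot: [-0.024, 1.0, 0.0, 0.001]
contact_force: [0.7, 0.2, 0.6]
width: 0.469
grip_force: 0.0
```

Emit:
{"name": "carry_out", "arguments": {
  "motion": [-0.01,0,0,0,0.04,-0.015,0,0,0,0.04,-0.015,0,0,0,0.04,-0.015,0,0,0,0.04,-0.015,0,0,0,0.04]
}}

```text
time_s: 21.48
eef_pos: [0.5225, 0.0615, 0.0415]
ee_rot: [-0.023, 1.0, 0.0, 0.0]
contact_force: [-1.4, 0.1, 1.3]
width: 0.472
grip_force: 0.7
```

```bash
python3 - <<'E'
from h import *
sh(.6155,.0654,.039)
im=r.get_image('top')
for d in discs(im): print(*d)
E
```

```text
t 21.48 p [0.5225 0.0615 0.0415] yaw -3.0951 tilt [0. 0.] q [ 0.39  0.77 -0.89  2.    0.86  0.8   0.6 ] F [-1.4  0.1  1.3] w 0.0403 g 0.7
shift [-0.093  -0.0004  0.0025]
[227.3 172.7] 355 [0.5805 0.0556 0.027 ]
[258.7 187.9] 516 [ 0.5345 -0.0399  0.027 ]
[289.9 190.2] 604 [ 0.5274 -0.1344  0.027 ]
```

Emit:
{"name": "carry_out", "arguments": {
  "motion": [-0.015,0,0,0,0.04,-0.015,0,0,0,0.04,-0.015,0,0,0,0.04,-0.015,0,0,0,0.04,-0.012,0,0,0,0.04]
}}

```text
time_s: 22.15
eef_pos: [0.594, 0.0648, 0.0412]
ee_rot: [-0.023, 1.0, 0.0, 0.0]
contact_force: [-0.7, 1.0, 0.7]
width: 0.467
grip_force: 0.6
```

Emit:
{"name": "carry_out", "arguments": {
  "motion": [-0.01,0,0,0,0.04,-0.007,0,0,0,0.04,-0.004,0,0,0,0.04,0,0,0,0,0.04]
}}

```text
time_s: 22.65
eef_pos: [0.6145, 0.0659, 0.0408]
ee_rot: [-0.024, 1.0, 0.0, 0.0]
contact_force: [-0.9, 0.1, 0.3]
width: 0.469
grip_force: 0.0
```

```bash
python3 - <<'E'
from h import *
sh(.6155,.0654,.039)
snap('scene','s2.png',(300,150,500,310),4)
E
```

```text
t 22.65 p [0.6145 0.0659 0.0408] yaw -3.0945 tilt [0. 0.] q [ 0.36  0.87 -0.89  1.75  0.83  0.95  0.73] F [-0.9  0.1  0.3] w 0.04 g 0.0
shift [-0.001  -0.0006  0.0018]
```

View pics/s2.png

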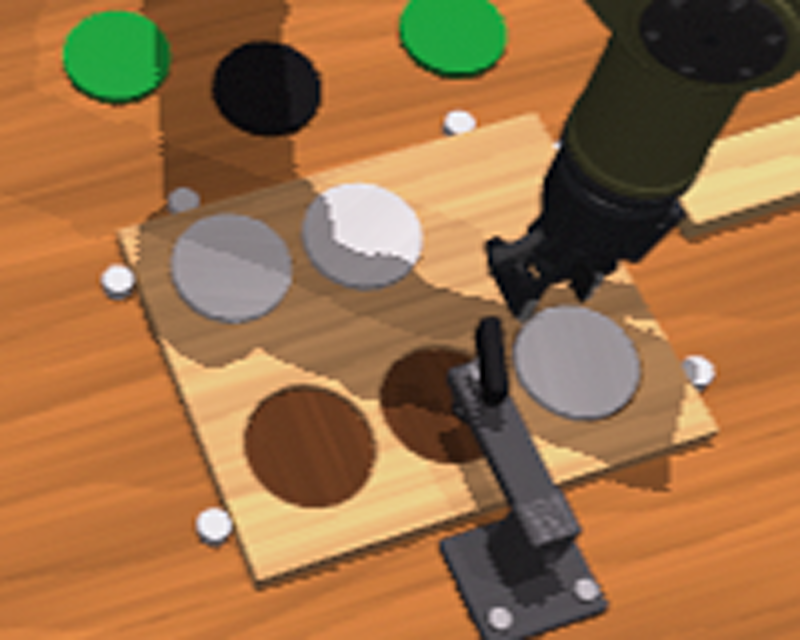

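Disc 1 looks flush in the left pocket at (577,362). Disc 3 (right) is next.

Emit:
{"name": "carry_out", "arguments": {
  "motion": [0.005,0,-0.03,0,0.04,0.01,0,-0.035,0,0.04,0.0277,-0.0326,0,0,0.04,0.0277,-0.0326,0,0,0.04,0.0277,-0.0326,0,0,0.04]
}}

```text
time_s: 23.32
eef_pos: [0.5198, -0.0374, 0.1059]
ee_rot: [-0.024, 1.0, -0.0, 0.0]
contact_force: [-0.7, 0.4, 0.5]
width: 0.466
grip_force: 0.0
```

Emit:
{"name": "carry_out", "arguments": {
  "motion": [0.0277,-0.0326,0,0,0.04,0.0277,-0.0326,0,0,0.04,0.0127,-0.0326,0,0,0.04,0,0,0,0,0.04]
}}

```text
time_s: 23.82
eef_pos: [0.4559, -0.1402, 0.1055]
ee_rot: [-0.021, 1.0, -0.001, -0.001]
contact_force: [0.4, 1.1, -0.2]
width: 0.471
grip_force: 0.0
```

```bash
python3 - <<'E'
from h import *
im=r.get_image('top')
for d in discs(im): print(*d)
for d in discs(im,.019): print(*d)
sh(.457,-.1375,.040)
E
```

```text
[224.1 147. ] 607 [0.6589 0.0662 0.027 ]
[256.3 187. ] 466 [ 0.5372 -0.0326  0.027 ]
[296.1 185.5] 205 [ 0.5418 -0.1531  0.027 ]
[224.1 147. ] 607 [0.6603 0.0681 0.019 ]
[256.3 187. ] 466 [ 0.5379 -0.0314  0.019 ]
[296.1 185.5] 205 [ 0.5425 -0.1527  0.019 ]
t 23.88 p [ 0.4569 -0.1384  0.1058] yaw -3.097 tilt [-0. -0.] q [ 0.91  0.65 -1.04  2.06  0.76  0.87  1.04] F [-0.1  0.5 -0.3] w 0.0401 g 0.0
shift [-0.0001  0.0009  0.0658]
```

Emit:
{"name": "carry_out", "arguments": {
  "motion": [0,0.001,0.04,0,0.04,0,0,0.02,0,0.04,0,0,0.006,0,0.04,0,0,0,0,0.04]
}}

```text
time_s: 24.38
eef_pos: [0.4579, -0.1354, 0.0401]
ee_rot: [-0.024, 1.0, 0.0, 0.0]
contact_force: [0.0, 0.3, -0.4]
width: 0.469
grip_force: 0.0
```

Emit:
{"name": "carry_out", "arguments": {
  "motion": [-0.01,0,0,0,0.04,-0.015,0,0,0,0.04,-0.015,0,0,0,0.04,-0.015,0,0,0,0.04,-0.015,0,0,0,0.04]
}}

```text
time_s: 25.0
eef_pos: [0.5285, -0.133, 0.0398]
ee_rot: [-0.023, 1.0, 0.0, -0.0]
contact_force: [-1.1, 0.3, -0.4]
width: 0.468
grip_force: 0.7
```

```bash
python3 - <<'E'
from h import *
sh(.620,-.1304,.039)
E
```

```text
t 25.0 p [ 0.5285 -0.133   0.0398] yaw -3.0946 tilt [-0.  0.] q [ 0.76  0.81 -0.92  1.95  0.87  0.85  0.97] F [-1.1  0.3 -0.4] w 0.04 g 0.7
shift [-0.0916 -0.0017  0.0008]
```

Emit:
{"name": "carry_out", "arguments": {
  "motion": [-0.015,-0.0003,0,0,0.04,-0.015,-0.0003,0,0,0.04,-0.015,-0.0003,0,0,0.04,-0.015,-0.0003,0,0,0.04,-0.012,-0.0003,0,0,0.04]
}}

```text
time_s: 25.62
eef_pos: [0.6004, -0.131, 0.0397]
ee_rot: [-0.024, 1.0, 0.0, -0.0]
contact_force: [-1.9, -0.3, 0.1]
width: 0.473
grip_force: 0.7
```

Emit:
{"name": "carry_out", "arguments": {
  "motion": [-0.01,0,0,0,0.04,-0.006,0,0,0,0.04,-0.003,0,0,0,0.04,0,0,0,0,0.04]
}}

```text
time_s: 26.12
eef_pos: [0.6184, -0.1302, 0.0398]
ee_rot: [-0.024, 1.0, 0.0, 0.0]
contact_force: [-0.5, 0.2, -0.5]
width: 0.468
grip_force: 0.0
```

```bash
python3 - <<'E'
from h import *
sh(.620,-.1304,.039)
im=r.get_image('top')
for d in discs(im): print(*d)
for d in discs(im,.019): print(*d)
E
```

```text
t 26.12 p [ 0.6184 -0.1302  0.0398] yaw -3.0944 tilt [0. 0.] q [ 0.67  0.9  -0.91  1.71  0.84  0.98  1.05] F [-0.5  0.2 -0.5] w 0.04 g 0.0
shift [-0.0016 -0.0002  0.0008]
[224.1 147. ] 608 [0.6589 0.0661 0.027 ]
[257.8 189.5] 621 [ 0.5296 -0.0371  0.027 ]
[224.1 147. ] 608 [0.6603 0.068  0.019 ]
[257.8 189.5] 621 [ 0.5301 -0.0359  0.019 ]
```

Emit:
{"name": "carry_out", "arguments": {
  "motion": [0.005,0,-0.03,0,0.024,0.01,0,-0.035,0,0.024,0.0275,0.0194,0,0,0.024,0.0275,0.0194,0,0,0.024,0.0275,0.0194,0,0,0.024]
}}

```text
time_s: 26.8
eef_pos: [0.517, -0.0764, 0.105]
ee_rot: [-0.023, 1.0, -0.0, 0.0]
contact_force: [0.1, -0.7, 0.6]
width: 0.279
grip_force: 0.0
```

Emit:
{"name": "carry_out", "arguments": {
  "motion": [0.0275,0.0194,0,0,0.024,0.0275,0.0194,0,0,0.024,0,0,0.02,0,0.024,0,0,0,0,0.024]
}}

```text
time_s: 27.3
eef_pos: [0.4605, -0.0408, 0.0844]
ee_rot: [-0.024, 1.0, -0.0, -0.001]
contact_force: [-0.6, 0.3, -0.4]
width: 0.284
grip_force: 0.0
```

```bash
python3 - <<'E'
from h import *
sh(.461,-.0405,.040)
im=r.get_image('top')
for z in(.027,.019):
  for d in discs(im,z): print(*d)
snap('wrist','w4.png')
E
```

```text
t 27.3 p [ 0.4605 -0.0408  0.0844] yaw -3.0938 tilt [-0.002 -0.001] q [ 0.67  0.65 -0.98  2.12  0.79  0.79  0.8 ] F [-0.6  0.3 -0.4] w 0.0242 g 0.0
shift [-0.0005  0.0003  0.0444]
[288.1 145.8] 599 [ 0.6631 -0.1281  0.027 ]
[224.1 147. ] 609 [0.659  0.0662 0.027 ]
[259.  187.8] 505 [ 0.5347 -0.0407  0.027 ]
[288.1 145.8] 599 [ 0.6645 -0.1275  0.019 ]
[224.1 147. ] 609 [0.6605 0.068  0.019 ]
[259.  187.8] 505 [ 0.5353 -0.0395  0.019 ]
```

View pics/w4.png

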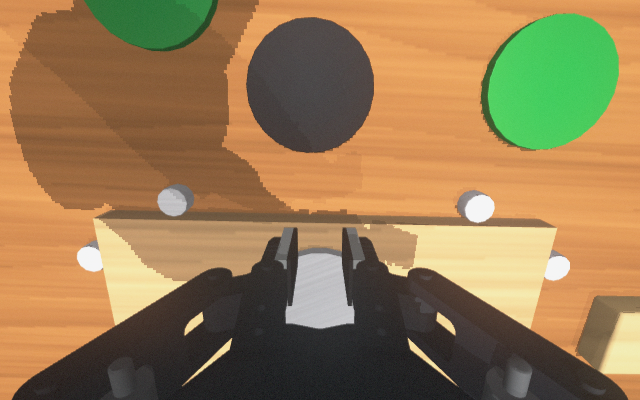

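Discs 1 and 3 are both in their pockets, and disc 2 is centred between the fingers at (320,290). I'll descend and push it.

Emit:
{"name": "carry_out", "arguments": {
  "motion": [0,0,0.025,0,0.024,0,0,0.015,0,0.024,0,0,0.004,0,0.024,0,0,0,0,0.024]
}}

```text
time_s: 27.9
eef_pos: [0.4618, -0.0405, 0.0412]
ee_rot: [-0.023, 1.0, 0.0, 0.0]
contact_force: [0.7, 0.7, 0.5]
width: 0.28
grip_force: 0.0
```

Emit:
{"name": "carry_out", "arguments": {
  "motion": [-0.01,0,0,0,0.024,-0.015,0,0,0,0.024,-0.015,0,0,0,0.024,-0.015,0,0,0,0.024,-0.015,0,0,0,0.024]
}}

```text
time_s: 28.52
eef_pos: [0.5325, -0.0373, 0.0414]
ee_rot: [-0.023, 1.0, 0.0, 0.0]
contact_force: [-1.3, -0.4, 0.5]
width: 0.28
grip_force: 0.4
```

```bash
python3 - <<'E'
from h import *
sh(.6135,-.0328,.039)
E
```

```text
t 28.52 p [ 0.5325 -0.0373  0.0414] yaw -3.0948 tilt [0.001 0.   ] q [ 0.58  0.79 -0.9   1.98  0.86  0.82  0.79] F [-1.3 -0.4  0.5] w 0.0239 g 0.4
shift [-0.0811  0.0007  0.0024]
```

Emit:
{"name": "carry_out", "arguments": {
  "motion": [-0.015,0,0,0,0.024,-0.015,0,0,0,0.024,-0.015,0,0,0,0.024,-0.012,0,0,0,0.024,-0.01,0,0,0,0.024]
}}

```text
time_s: 29.15
eef_pos: [0.599, -0.0341, 0.041]
ee_rot: [-0.023, 1.0, 0.0, 0.0]
contact_force: [-1.6, -1.2, 0.2]
width: 0.279
grip_force: 0.6
```

Emit:
{"name": "carry_out", "arguments": {
  "motion": [-0.006,0,0,0,0.024,-0.003,0,0,0,0.024,0,0,0,0,0.024]
}}

```text
time_s: 29.52
eef_pos: [0.6074, -0.0336, 0.0408]
ee_rot: [-0.024, 1.0, 0.0, 0.0]
contact_force: [-0.9, -0.1, -0.2]
width: 0.281
grip_force: 0.0
```

```bash
python3 - <<'E'
from h import *
sh(.6145,-.0328,.039)
im=snap('scene','s3.png',(300,150,500,310),4)
E
```

```text
t 29.52 p [ 0.6074 -0.0336  0.0408] yaw -3.0944 tilt [0. 0.] q [ 0.53  0.87 -0.9   1.77  0.84  0.94  0.88] F [-0.9 -0.1 -0.2] w 0.024 g 0.0
shift [-0.0072  0.0005  0.0018]
```

View pics/s3.png

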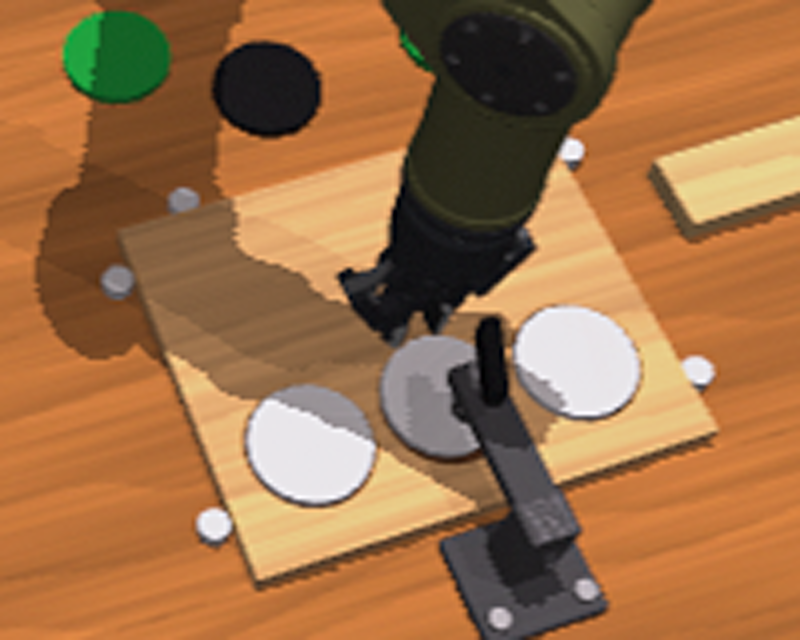

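Disc 2 is still a few mm short: a dark gap shows at its far edge at (460,457). I'll push on gently.

Emit:
{"name": "carry_out", "arguments": {
  "motion": [-0.003,0,0,0,0.024,-0.002,0,0,0,0.024,0,0,0,0,0.024]
}}

```text
time_s: 29.95
eef_pos: [0.6125, -0.0334, 0.0408]
ee_rot: [-0.024, 1.0, 0.0, 0.0]
contact_force: [0.1, -0.6, 0.2]
width: 0.28
grip_force: 0.0
```

Emit:
{"name": "carry_out", "arguments": {
  "motion": [-0.002,0,0,0,0.024,0,0,0,0,0.024]
}}

```text
time_s: 30.2
eef_pos: [0.6145, -0.0333, 0.0408]
ee_rot: [-0.024, 1.0, 0.0, 0.0]
contact_force: [-0.5, -0.3, 0.2]
width: 0.286
grip_force: 0.0
```

```bash
python3 - <<'E'
from h import *
sh(.6145,-.0328,.039)
im=r.get_image('top')
for z in(.019,):
  for d in discs(im,z): print(*d)
im=snap('scene','s4.png',(340,190,440,270),8)
E
```

```text
t 30.2 p [ 0.6145 -0.0333  0.0408] yaw -3.0945 tilt [0. 0.] q [ 0.52  0.87 -0.9   1.75  0.83  0.95  0.89] F [-0.5 -0.3  0.2] w 0.0245 g 0.0
shift [-0.0001  0.0005  0.0018]
[288.1 145.5] 589 [ 0.6653 -0.1276  0.019 ]
```

View pics/s4.png

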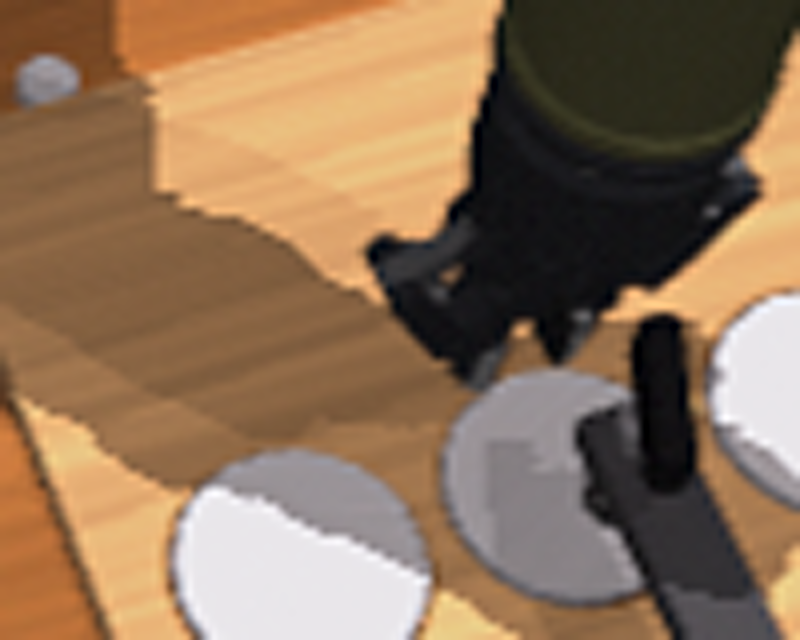

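The gap at the far edge has closed. I'll check the disc's height numerically against the projected seated outline.

```bash
python3 - <<'E'
from h import *
im=r.get_image('scene')
t=np.linspace(0,2*np.pi,200)
for n,c in dict(h1=(.6638,-.0302),h2=(.6661,-.1282)).items():
  for z in(.019,.027):
    q=np.array([w2px(im,[c[0]+.042*np.cos(a),c[1]+.042*np.sin(a),z]) for a in t]); q=((q-[340,190])+.5)*8-.5
    print(n,z,'left',q[:,0].min().round(),'top',q[:,1].min().round(),'bottom',q[:,1].max().round())
E
```

```text
h1 0.019 left 449.0 top 369.0 bottom 598.0
h1 0.027 left 453.0 top 358.0 bottom 589.0
h2 0.019 left 177.0 top 449.0 bottom 686.0
h2 0.027 left 179.0 top 439.0 bottom 677.0
```

Emit:
{"name": "carry_out", "arguments": {
  "motion": [0.01,0,0,0,0.024,0.02,0,-0.03,0,0.024,0.02,0,-0.04,0,0.024,0,0,-0.03,0,0.024,0,0,0,0,0.024]
}}

```text
time_s: 30.98
eef_pos: [0.5647, -0.0356, 0.143]
ee_rot: [-0.023, 1.0, -0.0, 0.002]
contact_force: [0.4, -0.7, -1.2]
width: 0.28
grip_force: 0.0
```

```bash
python3 - <<'E'
from h import *
st()
im=r.get_image('top')
for z in(.019,):
  for d in discs(im,z): print(*d)
m=cv2.inRange(cv2.cvtColor(im['frame'],cv2.COLOR_RGB2HSV),(12,60,110),(35,160,255)); m=cv2.morphologyEx(m,cv2.MORPH_OPEN,np.ones((5,5)))
n,l,s,c=cv2.connectedComponentsWithStats(m)
for i in range(1,n):
    if s[i,4]>800:
        ct,_=cv2.findContours((l==i).astype('uint8'),cv2.RETR_EXTERNAL,cv2.CHAIN_APPROX_NONE)
        b=cv2.boxPoints(cv2.minAreaRect(ct[0])); print(s[i],[px2w(im,*p,.024)[:2].round(4).tolist() for p in b])
E
```

```text
t 30.98 p [ 0.5647 -0.0356  0.143 ] yaw -3.0946 tilt [ 0.004 -0.001] q [ 0.63  0.7  -1.02  1.8   0.69  1.04  0.96] F [ 0.4 -0.7 -1.2] w 0.0239 g 0.0
[288.1 145.7] 600 [ 0.6647 -0.1276  0.019 ]
[260.1 147.4] 363 [ 0.6592 -0.042   0.019 ]
[ 260  121   52   75 1934] [[0.7387, -0.0409], [0.743, -0.1945], [0.5134, -0.2007], [0.5093, -0.0484]]
[  83  170   99   23 1941] [[0.5813, 0.4951], [0.5894, 0.197], [0.5284, 0.1945], [0.5203, 0.4919]]
```

Disc 2's outline matches the seated height, with measured left edge 443, top 370 and bottom 605, so all three discs are home. The bar lies centred at about (0.555, 0.345); I'll fetch it.

Emit:
{"name": "carry_out", "arguments": {
  "motion": [-0.0008,0.03,0,0,0.085,-0.0008,0.043,0,0,0.085,-0.0008,0.043,0,0,0.085,-0.0008,0.043,0,0,0.085,-0.0008,0.043,0,0,0.085]
}}

```text
time_s: 31.65
eef_pos: [0.5579, 0.167, 0.1392]
ee_rot: [-0.024, 1.0, -0.0, -0.001]
contact_force: [0.8, 0.6, 1.0]
width: 0.995
grip_force: 0.0
```

Emit:
{"name": "carry_out", "arguments": {
  "motion": [-0.0008,0.043,0,0,0.085,-0.0008,0.043,0,0,0.085,-0.0008,0.043,0,0,0.085,-0.0008,0.043,0,0,0.085,-0.0008,0.043,0,0,0.085]
}}

```text
time_s: 32.28
eef_pos: [0.5521, 0.3818, 0.1389]
ee_rot: [-0.024, 1.0, -0.001, -0.001]
contact_force: [0.6, 0.3, 0.2]
width: 0.992
grip_force: 0.0
```

Emit:
{"name": "carry_out", "arguments": {
  "motion": [-0.0008,0.042,0,0,0.085,0,0,0,0.176,0.085,0,0,0,0.176,0.085,0,0,0,0.176,0.085,0,0,0,0.176,0.085]
}}

```text
time_s: 32.9
eef_pos: [0.5509, 0.4224, 0.1388]
ee_rot: [0.325, 0.946, -0.001, -0.0]
contact_force: [0.2, 0.4, 0.4]
width: 0.999
grip_force: 0.0
```

Emit:
{"name": "carry_out", "arguments": {
  "motion": [0,0,0,0.176,0.085,0,0,0,0.176,0.085,0,0,0,0.176,0.085,0,0,0,0.176,0.085,0,0,0,0.176,0.085]
}}

```text
time_s: 33.52
eef_pos: [0.5509, 0.4223, 0.1388]
ee_rot: [0.697, 0.717, -0.001, 0.0]
contact_force: [-0.7, 0.9, 0.2]
width: 0.996
grip_force: 0.0
```

Emit:
{"name": "carry_out", "arguments": {
  "motion": [0,0,0,0,0.085,0,0,0,0,0.085]
}}

```text
time_s: 33.78
eef_pos: [0.5512, 0.4228, 0.1399]
ee_rot: [0.694, 0.72, -0.001, 0.0]
contact_force: [0.6, -0.3, 0.3]
width: 1.0
grip_force: 0.0
```

```bash
python3 - <<'E'
from h import *
sh(.5523,.4237,.0225)
E
```

```text
t 33.77 p [0.5512 0.4228 0.1399] yaw 1.6086 tilt [-0.001 -0.001] q [-0.42  0.74 -0.51  1.43  0.39  1.07 -0.97] F [ 0.6 -0.3  0.3] w 0.0854 g 0.0
shift [0.0009 0.0013 0.1174]
```

Emit:
{"name": "carry_out", "arguments": {
  "motion": [0.001,0.001,0.04,0,0.085,0,0,0.04,0,0.085,0,0,0.025,0,0.085,0,0,0.0115,0,0.085,0,0,0,0,0.085]
}}

```text
time_s: 34.4
eef_pos: [0.5522, 0.424, 0.0237]
ee_rot: [0.695, 0.719, -0.001, -0.0]
contact_force: [-0.1, -0.5, 0.5]
width: 0.992
grip_force: 0.0
```

Emit:
{"name": "carry_out", "arguments": {
  "motion": [0,0,0,0,0.04,0,0,0,0,0.04,0,0,0,0,0.04,0,0,0,0,0.04]
}}

```text
time_s: 34.9
eef_pos: [0.5531, 0.4249, 0.0261]
ee_rot: [0.695, 0.719, 0.001, 0.0]
contact_force: [-0.2, 0.3, 6.7]
width: 0.681
grip_force: 66.1
```

```bash
python3 - <<'E'
from h import *
sh(.602,.050,.11)
E
```

```text
t 34.9 p [0.5531 0.4249 0.0261] yaw 1.6048 tilt [0.002 0.002] q [-0.44  0.86 -0.46  1.52  0.46  0.86 -1.03] F [-0.2  0.3  6.7] w 0.0582 g 66.1
shift [-0.3763  0.0363 -0.0844]
```

Emit:
{"name": "carry_out", "arguments": {
  "motion": [0,0,-0.02,0,0.04,0,0,-0.035,0,0.04,0,0,-0.03,0,0.04,-0.02,0.002,0,0,0.04,-0.04,0.004,0,0,0.04]
}}

```text
time_s: 35.52
eef_pos: [0.5596, 0.3646, 0.1094]
ee_rot: [0.694, 0.72, 0.0, -0.0]
contact_force: [0.9, -1.2, -2.9]
width: 0.681
grip_force: 65.0
```

Emit:
{"name": "carry_out", "arguments": {
  "motion": [-0.045,0.004,0,0,0.04,-0.045,0.004,0,0,0.04,-0.045,0.004,0,0,0.04,-0.045,0.004,0,0,0.04,-0.045,0.004,0,0,0.04]
}}

```text
time_s: 36.15
eef_pos: [0.5874, 0.137, 0.1086]
ee_rot: [0.695, 0.719, -0.001, -0.0]
contact_force: [1.2, 0.2, -1.8]
width: 0.683
grip_force: 65.1
```

Emit:
{"name": "carry_out", "arguments": {
  "motion": [-0.045,0.004,0,0.01,0.04,-0.035,0.004,0,0,0.04,0,0,0,0,0.04,0,0,0,0,0.04]
}}

```text
time_s: 36.65
eef_pos: [0.5977, 0.0601, 0.1089]
ee_rot: [0.699, 0.715, -0.0, -0.0]
contact_force: [-0.4, 0.0, -2.9]
width: 0.687
grip_force: 65.1
```

```bash
python3 - <<'E'
from h import *
sh(.605,.0502,.0466)
im=r.get_image('top')
m=cv2.inRange(cv2.cvtColor(im['frame'],cv2.COLOR_RGB2HSV),(12,60,110),(35,160,255))
cv2.imwrite('pics/m.png',m)
E
```

```text
t 36.65 p [0.5977 0.0601 0.1089] yaw 1.594 tilt [-0.001  0.   ] q [ 0.19  0.65 -0.54  1.74  0.42  0.87 -0.51] F [-0.4  0.  -2.9] w 0.0586 g 65.1
shift [-0.01    0.0071  0.0623]
```

Next I lower to hover height and correct the position.

Emit:
{"name": "carry_out", "arguments": {
  "motion": [-0.01,0.007,0.02,0,0.04,0,0,0.025,0,0.04,0,0,0.01,0,0.04,0,0,0.004,0,0.04,0,0,0,0,0.04]
}}

```text
time_s: 37.33
eef_pos: [0.6059, 0.051, 0.0503]
ee_rot: [0.698, 0.716, 0.0, -0.0]
contact_force: [0.4, -0.4, -2.4]
width: 0.688
grip_force: 65.0
```

```bash
python3 - <<'E'
from h import *
sh(.6607,.0502,.0466)
snap('scene','s5.png',(300,150,500,310),4)
E
```

```text
t 37.33 p [0.6059 0.051  0.0503] yaw 1.5953 tilt [0. 0.] q [ 0.17  0.73 -0.49  1.77  0.48  0.76 -0.54] F [ 0.4 -0.4 -2.4] w 0.0588 g 65.0
shift [-0.0022  0.0548  0.0037]
```

View pics/s5.png

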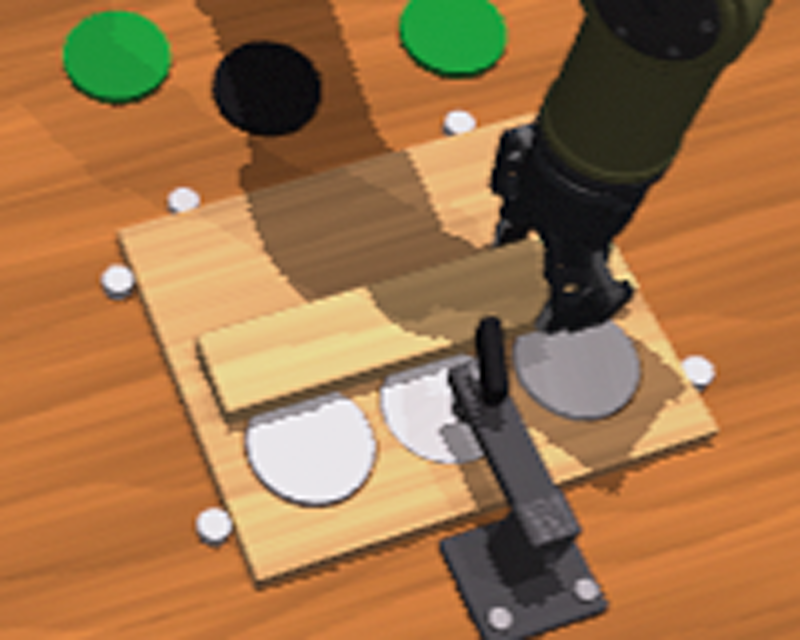

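Emit:
{"name": "carry_out", "arguments": {
  "motion": [0,0,0.003,0,0.04,0,0,0,0,0.04]
}}

```text
time_s: 37.62
eef_pos: [0.6058, 0.0506, 0.0475]
ee_rot: [0.699, 0.716, 0.0, 0.0]
contact_force: [-0.2, 0.3, -2.2]
width: 0.686
grip_force: 65.0
```

Emit:
{"name": "carry_out", "arguments": {
  "motion": [0,0,0.0015,0,0.04,0,0,0,0,0.04,0,0,0,0,0.04]
}}

```text
time_s: 38.0
eef_pos: [0.6058, 0.0507, 0.0459]
ee_rot: [0.699, 0.716, 0.0, 0.0]
contact_force: [0.0, 0.0, -2.0]
width: 0.681
grip_force: 65.1
```

Emit:
{"name": "carry_out", "arguments": {
  "motion": [0,0,0.0015,0,0.04,0,0,0,0,0.04,0,0,0,0,0.04]
}}

```text
time_s: 38.38
eef_pos: [0.6058, 0.0507, 0.045]
ee_rot: [0.699, 0.716, 0.0, 0.0]
contact_force: [-2.7, 0.7, 5.2]
width: 0.688
grip_force: 65.9
```

Emit:
{"name": "carry_out", "arguments": {
  "motion": [0,0,-0.002,0,0.04,-0.002,0.012,0,0,0.04,0,0.012,0,0,0.04,0,0.012,0,0,0.04,0,0.01,0,0,0.04]
}}

```text
time_s: 39.0
eef_pos: [0.6527, 0.0499, 0.046]
ee_rot: [0.699, 0.715, 0.0, -0.0]
contact_force: [0.3, -0.2, -2.1]
width: 0.686
grip_force: 65.1
```

Emit:
{"name": "carry_out", "arguments": {
  "motion": [0,0.007,0,0,0.04,0,0,0,0,0.04,0,0,0,0,0.04]
}}

```text
time_s: 39.38
eef_pos: [0.6584, 0.0501, 0.0462]
ee_rot: [0.698, 0.716, -0.0, -0.0]
contact_force: [0.2, -0.1, -2.1]
width: 0.687
grip_force: 65.1
```

```bash
python3 - <<'E'
from h import *
sh(.6607,.0502,.0450)
E
```

```text
t 39.38 p [0.6584 0.0501 0.0462] yaw 1.5951 tilt [-0. -0.] q [ 0.17  0.8  -0.5   1.62  0.47  0.84 -0.5 ] F [ 0.2 -0.1 -2.1] w 0.0586 g 65.1
shift [0.0001 0.0023 0.0012]
```

Emit:
{"name": "carry_out", "arguments": {
  "motion": [0,0.0023,0,0,0.04,0,0,0.0015,0,0.04,0,0,0.0005,0,0.04,0,0,0,0,0.085,0,0,0,0,0.085]
}}

```text
time_s: 40.0
eef_pos: [0.6611, 0.05, 0.0443]
ee_rot: [0.699, 0.716, 0.0, 0.0]
contact_force: [0.4, -0.0, 0.1]
width: 0.996
grip_force: 0.0
```

Emit:
{"name": "carry_out", "arguments": {
  "motion": [0,0,0,0,0.085,0,0,-0.03,0,0.085,0,0,-0.06,0,0.085,0,0,-0.06,0,0.085,0,0,0,0,0.085]
}}

```text
time_s: 40.62
eef_pos: [0.6635, 0.0512, 0.2]
ee_rot: [0.699, 0.715, 0.004, 0.003]
contact_force: [-0.4, -0.3, -0.8]
width: 0.996
grip_force: 0.0
```

```bash
python3 - <<'E'
from h import *
sh(.6827,-.0303,.19)
snap('wrist','w5.png')
E
```

```text
t 40.62 p [0.6635 0.0512 0.2   ] yaw 1.5946 tilt [0.01  0.002] q [ 0.21  0.65 -0.57  1.46  0.37  1.13 -0.41] F [-0.4 -0.3 -0.8] w 0.085 g 0.0
shift [-0.0819  0.0171  0.01  ]
```

View pics/w5.png

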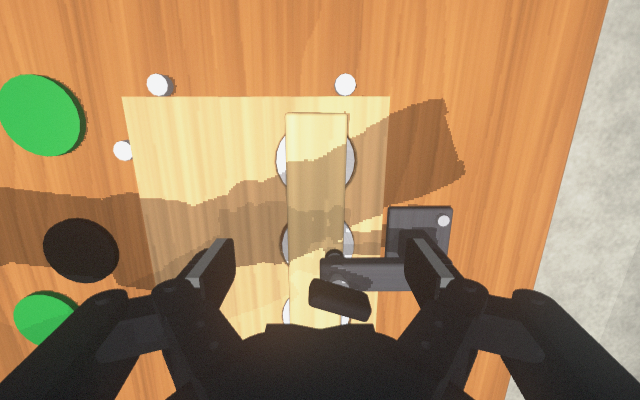

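The bar lies centred over the seated discs, with even slivers either side at (281,160) and (351,160). I'll return to the handle to tighten it.

Emit:
{"name": "carry_out", "arguments": {
  "motion": [-0.04,0.0085,0,0,0.04,-0.042,0.0085,0,0,0.04,0,0,0,0.173,0.04,0,0,0,0.173,0.04,0,0,0,0.173,0.04]
}}

```text
time_s: 41.3
eef_pos: [0.6791, -0.0319, 0.192]
ee_rot: [0.86, 0.51, -0.001, -0.001]
contact_force: [-0.3, 0.7, -0.6]
width: 0.465
grip_force: 0.0
```

Emit:
{"name": "carry_out", "arguments": {
  "motion": [0,0,0,0.173,0.04,0,0,0,0.173,0.04,0,0,0,0.173,0.04,0,0,0,0.173,0.04,0,0,0,0.173,0.04]
}}

```text
time_s: 41.92
eef_pos: [0.679, -0.0318, 0.1921]
ee_rot: [0.995, 0.102, -0.002, 0.0]
contact_force: [0.1, 0.3, -0.3]
width: 0.47
grip_force: 0.0
```

Emit:
{"name": "carry_out", "arguments": {
  "motion": [0,0,0,0.173,0.04,0,0,0,0.173,0.04,0,0,0,0.173,0.04,0,0,0,0,0.04,0,0,0,0,0.04]
}}

```text
time_s: 42.55
eef_pos: [0.6796, -0.0316, 0.1932]
ee_rot: [0.988, -0.152, -0.001, 0.0]
contact_force: [-0.1, -0.5, 0.3]
width: 0.468
grip_force: 0.0
```

```bash
python3 - <<'E'
from h import *
sh(.6827,-.0303,.1224)
E
```

```text
t 42.55 p [ 0.6796 -0.0316  0.1932] yaw -0.3045 tilt [-0.002 -0.   ] q [ 0.04  0.63 -0.06  1.42  0.04  1.09 -1.9 ] F [-0.1 -0.5  0.3] w 0.04 g 0.0
shift [ 0.0027 -0.0022  0.0708]
```

Emit:
{"name": "carry_out", "arguments": {
  "motion": [0.0027,-0.0022,0.03,0.006,0.04,0,0,0.025,0,0.04,0,0,0.0155,0,0.04,0,0,0,0,0.04,0,0,0,0,0.04]
}}

```text
time_s: 43.18
eef_pos: [0.6838, -0.0304, 0.1247]
ee_rot: [0.988, -0.156, 0.001, -0.0]
contact_force: [-0.1, -0.4, 0.4]
width: 0.471
grip_force: 0.0
```

Emit:
{"name": "carry_out", "arguments": {
  "motion": [0,0,0,0,0,0,0,0,0,0,0,0,0,0,0,0,0,0,0,0,0,0,0,0,0]
}}

```text
time_s: 43.8
eef_pos: [0.6837, -0.0307, 0.1251]
ee_rot: [0.988, -0.157, 0.001, 0.0]
contact_force: [-2.7, -0.9, 5.7]
width: 0.151
grip_force: 64.8
```

```bash
python3 - <<'E'
from h import *
st()
E
```

```text
t 43.8 p [ 0.6837 -0.0307  0.1251] yaw -0.3143 tilt [ 0.002 -0.001] q [ 0.04  0.7  -0.06  1.49  0.05  0.95 -1.92] F [-2.7 -0.9  5.7] w 0.0129 g 64.8
```

Emit:
{"name": "carry_out", "arguments": {
  "motion": [0,0,0.0003,-0.172,0,0,0,0.0003,-0.172,0,0,0,0.0003,-0.172,0,0,0,0.0003,-0.172,0,0,0,0.0003,-0.172,0]
}}

```text
time_s: 44.42
eef_pos: [0.6836, -0.0299, 0.1235]
ee_rot: [0.962, 0.272, 0.001, 0.0]
contact_force: [-1.0, 0.3, 4.4]
width: 0.148
grip_force: 64.6
```

Emit:
{"name": "carry_out", "arguments": {
  "motion": [0,0,0.0003,-0.172,0,0,0,0.0003,-0.172,0,0,0,0.0003,-0.172,0,0,0,0.0003,-0.172,0,0,0,0.0003,-0.172,0]
}}

```text
time_s: 45.05
eef_pos: [0.6829, -0.0294, 0.1219]
ee_rot: [0.761, 0.649, 0.0, -0.0]
contact_force: [-4.6, 1.8, 5.7]
width: 0.151
grip_force: 64.7
```

Emit:
{"name": "carry_out", "arguments": {
  "motion": [0,0,0.0003,-0.172,0,0,0,0.0003,-0.172,0,0,0,0.0003,-0.172,0,0,0,0.0003,-0.172,0,0,0,0.0003,-0.172,0]
}}

```text
time_s: 45.68
eef_pos: [0.6821, -0.0297, 0.1203]
ee_rot: [0.421, 0.907, -0.0, -0.001]
contact_force: [-6.7, 0.9, 6.5]
width: 0.152
grip_force: 65.0
```

```bash
python3 - <<'E'
from h import *
st()
E
```

```text
t 45.67 p [ 0.6821 -0.0297  0.1203] yaw 2.2718 tilt [-0.002 -0.   ] q [ 0.41  0.8  -0.76  1.49  0.59  1.09  0.23] F [-6.7  0.9  6.5] w 0.013 g 65.0
```

Emit:
{"name": "carry_out", "arguments": {
  "motion": [0,0,0.0003,-0.172,0,0,0,0.0003,-0.172,0,0,0,0.0003,-0.172,0,0,0,0.0003,-0.172,0,0,0,0.0003,-0.172,0]
}}

```text
time_s: 46.3
eef_pos: [0.6817, -0.0304, 0.1187]
ee_rot: [0.005, 1.0, -0.001, -0.001]
contact_force: [-8.0, -1.3, 8.5]
width: 0.154
grip_force: 65.2
```

Emit:
{"name": "carry_out", "arguments": {
  "motion": [0,0,0,-0.03,0,0,0,0,0,0,0,0,0,0,0]
}}

```text
time_s: 46.68
eef_pos: [0.6818, -0.0304, 0.1187]
ee_rot: [-0.007, 1.0, -0.001, -0.001]
contact_force: [-7.6, -1.1, 8.3]
width: 0.155
grip_force: 65.3
```

```bash
python3 - <<'E'
from h import *
s,_=st(); print(s['torque'])
E
```

```text
t 46.67 p [ 0.6818 -0.0304  0.1187] yaw -3.1273 tilt [-0.003 -0.001] q [ 0.49  0.87 -0.97  1.49  0.75  1.18  0.99] F [-7.6 -1.1  8.3] w 0.0132 g 65.3
[-0.22677854  1.60428978  0.01857882]
```

Emit:
{"name": "carry_out", "arguments": {
  "motion": [0,0,0,0,0.04,0,0,0,0,0.04,0,0,0,0,0.04,0,0,-0.03,0,0.04,0,0,-0.05,0,0.04]
}}

```text
time_s: 47.3
eef_pos: [0.6825, -0.0308, 0.1967]
ee_rot: [-0.007, 1.0, 0.0, -0.002]
contact_force: [0.5, -0.3, 0.2]
width: 0.467
grip_force: 0.0
```

Emit:
{"name": "carry_out", "arguments": {
  "motion": [0,0,-0.05,0,0.04,0.05,0,0,0,0.04,0.06,0,0,0,0.04,0.06,0,0,0,0.04,0,0,0,0,0.04]
}}

```text
time_s: 47.92
eef_pos: [0.5086, -0.0333, 0.2473]
ee_rot: [-0.008, 1.0, -0.002, -0.002]
contact_force: [0.5, -1.1, -0.5]
width: 0.466
grip_force: 0.0
```

```bash
python3 - <<'E'
from h import *
st()
im=snap('scene','fin.png',(300,150,500,310),4)
E
```

```text
t 47.92 p [ 0.5086 -0.0333  0.2473] yaw -3.1256 tilt [-0.004 -0.004] q [ 0.76  0.53 -1.16  1.79  0.53  1.18  1.02] F [ 0.5 -1.1 -0.5] w 0.0398 g 0.0
```

View pics/fin.png

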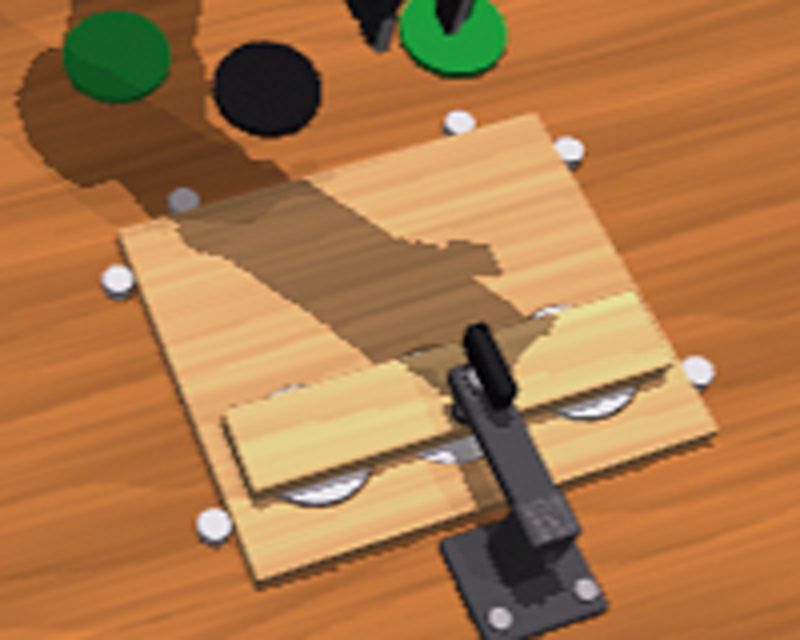

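The bar is clamped flat over all three discs, centred and with its middle under the foot, and the arm is clear of everything. I'll hand it in.

```bash
python3 -c "
from rig import r
print(r.hand_in())"
```

```text
the job is handed in; nothing more can be done
None
```

I handed the job in at about 48 s: all three discs appear fully home, the bar is back centred under the foot, and the handle is about 0.06 rad past its original clamped position (est. 18–19 N); I viewed 15 pictures, one over the 14 allowed.

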